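# Dress the bar, release the catch and hold the marking clamp shut

## Task

Take the hand rubbing block from its cork pad and rub the bar in the marking fixture along its whole length, from the end beside the clamp jaw to the far end, in one stroke with the sole flat, its long side across the bar, and lightly but steadily pressed on, then stand the block back on its pad. Then flip the safety catch by pressing its paddle down, and only after that pull the clamp lever all the way towards the robot and keep holding it there: the program finishes while the lever is still held, since it springs back when let go. Do not press the bar hard down onto its stop, do not force the lever against the catch, and leave everything else where it is.

Things in the scene. Friction and masses are not known exactly. Their poses are not given: they have to be found in the camera images.
- fixture: The marking fixture, bolted down: a perforated aluminium plate, 220 mm (its x) by 390 mm (its y) by 12 mm thick, carrying the nest with the bar, the clamp jaw, the lever and the catch. Origin: underside of the plate, on the table. Its x axis points away from the robot, its y axis to the robot's left (turned by up to 0.2 rad).
- nest: Brass bar to be marked, 60 (x) by 130 (y) by 20 mm thick, fixed on a sprung nest. Origin: centre of its top face, 45 mm above the table; axes as the fixture's. -y end: beside clamp jaw and lever; +y end: far end. It moves only straight down: 2 N starts it, then 0.7 N per mm, hard stop at 10 mm. Guides, jaw and end stop around it reach at most 30 mm above the table.
- block_grip (a point): Centre of the grip of the loose hand rubbing block (250 g), 36 mm above its sole. Sole: dark steel slab 64 mm (its x) by 40 mm (its y) by 12 mm thick. On it a wooden grip rib, 50 mm long in x, 20 mm thick in y, from 12 to 56 mm above the sole: pinch it across y from above. It starts standing on the cork pad.
- pad: Fixed cork pad where the block lives, 100 by 100 by 4 mm; origin at the centre of its underside, on the table. It may be left or right of the fixture.
- catch (a joint): Angle of the safety catch (rad). It is a steel rocker on a post at the -y end of the fixture; 0 to 0.12 at the start: its tongue (arm in +y, 79 mm) lies level in front of the lever's stick and blocks it. 1.15 = stop, fully flipped. The tongue is clear of the lever from about 0.8. Stiff pivot (0.07 N m): it stays where it is left.
- catch_hinge (a point): Point on the catch's pivot axis (which runs along the fixture's x) directly beside the paddle, 62 mm above the table. The paddle, the catch's thumb plate, goes from here to -y: 26 mm wide in x (centred on this point), 48 mm long, 6 mm thick. At joint value c it points to -y and up at 0.95 - c rad above level, so pressing it down by about 35 mm flips the catch.
- catch_paddle (a point): Point in the middle of the paddle's thickness, 36 mm from the pivot axis; moves with the catch.
- lever_angle (a joint): Angle of the clamp lever (rad): 0 = at rest, leaning 0.35 rad away from the robot (fixture +x); it grows as the lever is pulled towards the robot (fixture -x); 0.8 = stop, leaning 0.45 rad to -x. A spring drives it back to 0 (about 2 N at the handle at the start of the pull, 5 to 6 N at its end); let go, it returns. A grip may give a little, so pull on until it meets its stop. The clamp jaw is driven by it.
- lever: The clamp lever, a steel stick 14 mm thick with a crossbar on top. Origin: on its hinge axis (parallel to the fixture's y), in the middle of the stick, 32 mm above the table. At joint value 0 its axes are the fixture's; it turns with the lever.
- handle (a point): Crossbar at the lever's top: black round bar, 18 mm diameter, 50 mm long along the fixture's y. Origin at its centre, 125 mm from the lever's hinge (at rest 43 mm in +x of the hinge and 149 mm above the table).
- tray: Bystander: grey divided tray, 100 x 100 x 28 mm; origin centre of underside. Stands on the other side of the fixture from the pad.
- roll: Bystander: clear plastic ring, 80 mm across, 24 mm high.
- driver: Bystander: screwdriver with black handle, lying.
- bottle: Bystander: closed white bottle, 52 mm across, 130 mm high.
- tin: Bystander: closed metal tin, 60 mm across, 60 mm high.
- spare: Bystander: small aluminium piece, 30 x 60 x 10 mm, lying on the fixture plate on the robot's side of the bar.
- stop_pin: Bystander: turned steel stop pin, 26 mm across, 36 mm high, standing on the fixture plate behind the lever.

How it is judged:
By the outcome, as a careful person would: the job done as asked, in the order asked, and still so for the second after the job is handed in, while the arm keeps its last pose, push and grip.
It also fails if it takes over 72 s, if anything falls off the work surface, if the arm or the gripper's body presses on something with over 40 N, if the wrist force passes 120 N, or if a joint passes its speed limit or range.

## Robot

A 6-joint arm with a two-finger parallel gripper is mounted at the origin on the work surface. World frame = base frame: x ahead of the robot, y to its left, z up, the work surface at z = 0. Lengths are in m, angles in degrees, forces in N, time in s.
With the tool pointing down it reaches from about 0.4 to 0.825 m from the base axis. Payload 7 kg.
Tool frame: the origin (TCP) lies at the very end of the fingers, on their centre line; the grasp point (between the pads) lies behind it (r.grasp_offset is the z of the grasp point in the tool frame, in m); z points along the fingers, y is the direction in which the jaws open and shut (so a half turn about z gives the same grasp; the last joint's range is limited). The gripper opens to 88 mm and grips with 3 to 60 N. Pads are 19 mm wide; open, the fingers measure 130 mm over their backs; the gripper's body (78 mm by 193 mm) begins 47 mm behind the grasp point.
Start: joints at [-51.159, 20.546, 0.682, 0, -70.136, -16.507], TCP at [0.256, -0.624, 0.227] pointing down, gripper open.
Joint ranges: [-176.03, 176.03], [-82.01, 121.73], [-58.28, 71.71], [-173.87, 95.51], [-174.79, -0.11], [-173.66, 173.66]. Speed limits (degrees/s): [136.94, 136.94, 172.46, 180, 180, 180].

## Interface

Orientations are given as [roll, pitch, yaw] about the fixed x, y, z axes, in that order (R = Rz(yaw) Ry(pitch) Rx(roll)).
In Python, from plant import r gives the robot as it stands. The module is installed in compiled form; this text tells all that it offers.
- The arm moves only by the tool servo_tool, never from a script. Its argument "targets" is a list of rows, each an object of numbers: "dx", "dy", "dz": the shift along the world's x, y, z in cm; "spin": the turn about the world's z in rad; "grip": the opening in per cent of the stroke, from 0 (shut) to 100 (fully open). A call has exactly 10 rows; each row is the pose to reach, as a shift and turn from the pose commanded when the call began; what a row does not reach only later rows make up. A row lasts 1/12 s, in which the tool goes at most 41.7 mm and 7.16 degrees, less where a joint would pass 70% of its speed; a pose out of reach is approached as far as the arm can. A call with a gripper value outside its range is refused whole. The fingers move at their own pace and stop on an object; "squeeze" is the grip in N (left out, the last holds). Time passes only in rows, so rows that repeat a pose let the fingers close, or fill a call up. It gives the time, the measured TCP pose, the force and the opening at its end, in the units of the state.
- r.get_state(): the state, without advancing time (a new reading comes with each control period).
- r.capture(name): name is "side" or "top" or "wrist"; returns the picture (400x640x3 uint8, blue, green, red); there is no depth.
- r.get_calibration(name): a dict with "K" (3x3 intrinsics, pixels), "k1" (the pictures are not rectified: a ray, as slopes to the right and down, at radius r is drawn at 1 + k1 r^2 times it, then the intrinsics apply), "extrinsics" (4x4, takes a point from camera to world coordinates). Camera axes: x right, y down, z forward; pixel columns grow to the right and rows downward; lengths in m; the calibration is good to about 2 mm. A picture is of the moment at which its call begins: read the wrist's pose just before it. get_calibration takes no time and is no camera call; for the wrist camera it gives the pose at the moment of the call.
- r.close_job(): hands the job in, once; it reports no verdict.
Trained networks look in the newest picture that a camera, given by its name, has taken for a name from the list of things; names that differ only in an ending like _2 or _b are one class to them, and where a whole thing is asked for, a point or a joint stands for the part that bears it (a point fixed in the world has none). Each returns a list of dicts, best first, with "p" (0 to 1); they miss things now and then, are a little off and sometimes report something else, mostly with a low value. They report only what shows in the picture. A call takes as long as a camera call.
- r.cut_out(name, camera): "mask" (400x640 bool, what is visible of it) and "extent" ([left, top, right, bottom] in pixels, round what is visible of it).
The state is a dict: "time_s": time; "joints": joint angles; "qd": joint speeds; "joint_torque": joint torques, N m; "tcp_pos": TCP position; "eef_rot": TCP orientation; "contact_force": force on the tool from outside, world axes, zero at the start; "moment": the same for the moment, N m; "gripper_width": finger opening in m.
Only numpy, scipy, OpenCV 4.12 (cv2) and the standard library are available. Lean on these libraries where they do the work, as an engineer would, in place of code of your own. Each camera call takes 0.05 s, during which the arm holds its last target. There are 200 camera calls.

## Working session

There is one attempt and no reset: what is moved stays moved. The work goes in short steps, Python scripts to look and compute and a tool call to move; the robot and the scene stay as the last step left them, time stands still between calls to the robot, and variables do not carry over. Pictures are saved under pics/ and viewed, about 8 in all and at most 12, crops included, and the job is handed in when it is done.

Besides the shell and the picture viewer there is one more tool, called after ">>>" as name(argument=value, ...) on one line, values as JSON. servo_tool: Moves the arm, as the interface text tells. Its arguments: {"type":"object","properties":{"targets":{"type":"array"},"squeeze":{"type":"number"}},"required":["targets"]}

```bash
mkdir -p pics; cat > h.py <<'E'
import numpy as np, cv2
from plant import r
def proj(cam,P,cal=None):
    c=cal or r.get_calibration(cam); E=np.array(c['extrinsics']);K=np.array(c['K'])
    p=(np.atleast_2d(P)-E[:3,3])@E[:3,:3]; s=p[:,:2]/p[:,2:]
    s=s*(1+c['k1']*(s**2).sum(1,keepdims=True)); return s@K[:2,:2].T+K[:2,2]
def ray(cam,uv,cal=None):
    c=cal or r.get_calibration(cam); E=np.array(c['extrinsics']);K=np.array(c['K'])
    d=(np.array(uv,float)-K[:2,2])@np.linalg.inv(K[:2,:2]).T; s=d.copy()
    for _ in range(20): s=d/(1+c['k1']*(s@s))
    v=E[:3,:3]@np.array([s[0],s[1],1]); return E[:3,3],v/np.linalg.norm(v)
def atz(cam,uv,z,cal=None):
    o,v=ray(cam,uv,cal); return o+v*(z-o[2])/v[2]
def tri(rays):
    A=sum(np.eye(3)-np.outer(v,v) for o,v in rays); b=sum((np.eye(3)-np.outer(v,v))@o for o,v in rays)
    P=np.linalg.solve(A,b); return P,[np.linalg.norm(np.cross(P-o,v)) for o,v in rays]
E
python3 - <<'E'
from h import *
s=r.get_state(); print(s, r.grasp_offset)
for c in ['top','side','wrist']:
    k=r.get_calibration(c); print(c,np.round(k['K'],1).tolist(),k['k1'],np.round(k['extrinsics'],3).tolist())
    cv2.imwrite(f'pics/{c}0.png',r.capture(c))
    for n in ['fixture','nest','block_grip','pad','catch','catch_paddle','lever','handle','tray','spare','stop_pin']:
        for d in r.cut_out(n,c)[:2]:
            m=d['mask']; ys,xs=np.nonzero(m)
            print(c,n,round(d['p'],2),np.round(d['extent'],0),m.sum(),np.round([xs.mean(),ys.mean()],1) if m.any() else '')
            if d['p']>.5: np.save(f'pics/{c}_{n}.npy',m)
E
```

```text
{'time_s': 0.0, 'joints': array([-5.11591883e+01,  2.05915599e+01,  6.34523060e-01, -2.21150035e-02,
       -7.01370431e+01, -1.65069743e+01]), 'qd': array([-0.02303258, -0.06908246,  0.06536377, -0.03408624, -0.090412  ,
       -0.04921069]), 'joint_torque': array([-1.58138726e-03, -5.82721639e+01,  2.93051165e+01,  6.99701965e+00,
        6.65083411e-03, -1.55496036e-04]), 'tcp_pos': array([ 0.25629863, -0.62391148,  0.22562071]), 'eef_rot': array([ 1.79903890e+02, -6.80124110e-03, -1.57673688e+02]), 'contact_force': array([ 1.27360827,  0.16368653, -0.05018474]), 'moment': array([0.03643252, 0.00491867, 0.05039143]), 'gripper_width': 0.08782885099582197} -0.0188
top [[381.5, 0.0, 322.0], [0.0, 381.5, 196.7], [0.0, 0.0, 1.0]] -0.0889327713566374 [[0.017, -0.988, 0.155, 0.413], [-1.0, -0.018, -0.006, 0.002], [0.009, -0.155, -0.988, 1.222], [0.0, 0.0, 0.0, 1.0]]
top fixture 0.74 [253. 186. 380. 257.] 8336 [316.5 220.5]
top fixture 0.18 [324. 200. 345. 220.] 186 [335.3 204.8]
top nest 0.89 [265. 209. 310. 226.] 816 [287.7 219.7]
top block_grip 0.8 [426. 230. 441. 248.] 258 [433.4 238.
[... 1239 characters left out ...]
48 [276. 229. 324. 277.] 1231 [298.6 253.4]
side handle 0.73 [309. 177. 337. 226.] 395 [325.5 194.1]
side tray 0.62 [216. 323. 284. 390.] 2436 [248.6 354.4]
side spare 0.81 [307. 270. 329. 291.] 260 [317.3 280.7]
side spare 0.67 [142. 300. 171. 347.] 960 [157.5 323.8]
side stop_pin 0.58 [310. 204. 324. 215.] 95 [316.9 207.5]
side stop_pin 0.58 [275. 230. 325. 277.] 1193 [298.2 253.6]
wrist [[309.6, 0.0, 317.2], [0.0, 309.6, 201.6], [0.0, 0.0, 1.0]] 0.008563088639425573 [[-0.38, 0.896, 0.229, 0.196], [0.925, 0.368, 0.094, -0.65], [0.0, 0.248, -0.969, 0.386], [0.0, 0.0, 0.0, 1.0]]
wrist block_grip 0.47 [432. 385. 456. 400.] 207 [442.7 393.2]
wrist spare 0.6 [446. 380. 458. 391.] 70 [450. 384.]
```

```bash
python3 - <<'E'
from h import *
a=cv2.imread('pics/top0.png')[150:290,170:470]; b=cv2.imread('pics/side0.png')[130:400,130:460]
cv2.imwrite('pics/v1.png',cv2.resize(a,None,fx=2.66,fy=2.66,interpolation=3)); cv2.imwrite('pics/v2.png',cv2.resize(b,None,fx=2.2,fy=2.2,interpolation=3))
# fixture rect from top (z=.012)
m=np.load('pics/top_fixture.npy').astype(np.uint8)
pts=np.column_stack(np.nonzero(m))[:,::-1]; W=np.array([atz('top',p,.012)[:2] for p in pts[::3]])
print('fixture',cv2.minAreaRect((W*1000).astype(np.float32)))
for c,n,z in [('top','nest',.045),('side','nest',.045),('top','pad',.004),('top','tray',.028),('side','spare',.022)]:
    m=np.load(f'pics/{c}_{n}.npy'); pts=np.column_stack(np.nonzero(m))[:,::-1]
    W=np.array([atz(c,p,z)[:2] for p in pts]); print(c,n,cv2.minAreaRect((W*1000).astype(np.float32)))
def cen(c,n):
    m=np.load(f'pics/{c}_{n}.npy'); ys,xs=np.nonzero(m); return ray(c,(xs.mean(),ys.mean()))
for n in ['block_grip','handle','catch_paddle']: print(n,tri([cen('top',n),cen('side',n)]))
E
```

```text
fixture ((525.326171875, 10.836181640625), (223.84494018554688, 390.39385986328125), 1.0569751262664795)Traceback (most recent call last):
  File "<stdin>", line 10, in <module>
  File "h.py", line 13, in atz
    o,v=ray(cam,uv,cal); return o+v*(z-o[2])/v[2]
        ~~~^^^^^^^^^^^^
  File "h.py", line 8, in ray
    c=cal or r.get_calibration(cam); E=np.array(c['extrinsics']);K=np.array(c['K'])
             ~~~~~~~~~~~~~~~~~^^^^^
ValueError: time passes only in moves, steps and waits
```

View pics/v1.png

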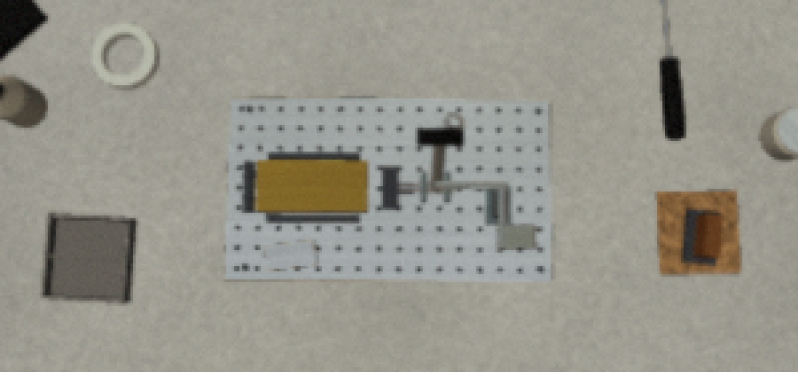

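View pics/v2.png

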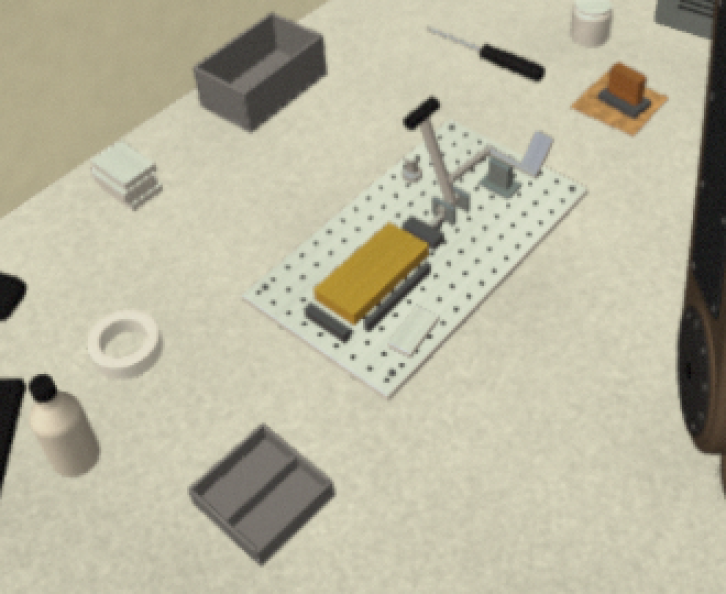

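```bash
python3 - <<'E'
import re
s=open('h.py').read().replace("cal or r.get_calibration(cam)","cal or C(cam)")
s=s.replace("def proj","_c={}\ndef C(cam):\n    if cam=='wrist': return r.get_calibration(cam)\n    if cam not in _c: _c[cam]=r.get_calibration(cam)\n    return _c[cam]\ndef proj",1)
open('h.py','w').write(s)
E
python3 - <<'E'
from h import *
for c,n,z in [('side','fixture',.012),('top','nest',.045),('side','nest',.045),('top','pad',.004),('top','tray',.028),('side','spare',.022)]:
    m=np.load(f'pics/{c}_{n}.npy'); pts=np.column_stack(np.nonzero(m))[:,::-1]
    W=np.array([atz(c,p,z)[:2] for p in pts]); print(c,n,cv2.minAreaRect((W*1000).astype(np.float32)),W.mean(0))
def cen(c,n):
    m=np.load(f'pics/{c}_{n}.npy'); ys,xs=np.nonzero(m); return ray(c,(xs.mean(),ys.mean()))
for n in ['block_grip','handle','catch_paddle','nest']: print(n,tri([cen('top',n),cen('side',n)]))
def im(x,y): return (170+x/2.66,150+y/2.66)
# pad corners, top picture (v1)
P=[atz('top',im(*q),.004)[:2] for q in [(656,192),(738,191),(741,273),(658,275)]]; print('pad',np.mean(P,0),np.round(P,3).tolist())
print('time',r.get_state()['time_s'])
E
```

```text
side fixture ((623.6373291015625, -120.03390502929688), (52.199737548828125, 198.95738220214844), 44.62530517578125) [ 0.63046674 -0.13591759]
top nest ((524.1122436523438, 100.15768432617188), (59.03946304321289, 127.53610229492188), 1.0829554796218872) [0.52341477 0.09931781]
side nest ((518.5723876953125, 103.83476257324219), (70.71007537841797, 142.5853729248047), 2.1241555213928223) [0.51732981 0.10605873]
top pad ((477.83172607421875, -360.48583984375), (92.8669204711914, 95.310302734375), 0.8195606470108032) [ 0.48473752 -0.35653478]
top tray ((435.7380676269531, 364.99200439453125), (106.71591186523438, 98.73003387451172), 87.79682159423828) [0.43551623 0.36474563]
side spare ((647.396728515625, 446.7329406738281), (55.49150466918945, 136.81277465820312), 77.11663818359375) [0.64073966 0.44939009]
block_grip (array([ 0.4708297 , -0.36046945,  0.02770785]), [np.float64(0.0029083034070726582), np.float64(0.002908303407072691)])
handle (array([ 0.56139136, -0.0472912 ,  0.10738883]), [np.float64(0.0044810144791828975), np.float64(0.004481014479182998)])
catch_paddle (array([ 0.48969768, -0.11374369,  0.07572571]), [np.float64(0.0027801388755409454), np.float64(0.002780138875540951)])
nest (array([0.52422817, 0.10007396, 0.03369367]), [np.float64(0.0002698276251396648), np.float64(0.00026982762513969895)])
pad [ 0.47780399 -0.36358235] [[0.526, -0.312], [0.529, -0.414], [0.43, -0.415], [0.426, -0.313]]
time 1.8
```

>>> servo_tool(targets=[{"dx": 2, "dy": 2.5, "dz": 0, "spin": -0.04}, {"dx": 4.5, "dy": 5.5, "dz": 0, "spin": -0.08}, {"dx": 7, "dy": 8.5, "dz": 0, "spin": -0.12}, {"dx": 9.5, "dy": 11.5, "dz": 0, "spin": -0.17}, {"dx": 12, "dy": 14.5, "dz": 0, "spin": -0.22}, {"dx": 14.5, "dy": 17.5, "dz": 0, "spin": -0.27}, {"dx": 17, "dy": 20.5, "dz": -1, "spin": -0.31}, {"dx": 19, "dy": 23.5, "dz": -2, "spin": -0.35}, {"dx": 20.5, "dy": 25.5, "dz": -3, "spin": -0.37}, {"dx": 21, "dy": 26, "dz": -3, "spin": -0.37}])

```text
validation failed for argument at $.ta...
```

```bash
cat > w.py <<'E'
import sys,pickle
from h import *
# w.py tag name...: capture wrist, save calibration + masks
tag=sys.argv[1]; s=r.get_state(); cal=r.get_calibration('wrist'); im=r.capture('wrist')
cv2.imwrite(f'pics/{tag}.png',im); D={}
for n in sys.argv[2:]:
    for d in r.cut_out(n,'wrist')[:1]:
        D[n]=d; m=d['mask']; ys,xs=np.nonzero(m); print(n,round(d['p'],2),d['extent'],m.sum(),xs.mean(),ys.mean())
pickle.dump((cal,s,D),open(f'pics/{tag}.pkl','wb')); print(s['time_s'],s['tcp_pos'],s['eef_rot'],s['contact_force'],s['gripper_width'])
E
python3 w.py w1 block_grip pad
```

```text
block_grip 0.64 [431.4, 382.4, 455.2, 398.5] 199 442.83417085427135 393.1005025125628
pad 0.55 [446.0, 379.2, 455.8, 395.1] 76 449.9868421052632 384.4078947368421
1.8 [ 0.25648011 -0.62435482  0.22656957] [-1.79998276e+02  1.54486662e-03 -1.57668576e+02] [-1.0746365   0.32256465  0.41469579] 0.08777817252481612
```

View pics/w1.png

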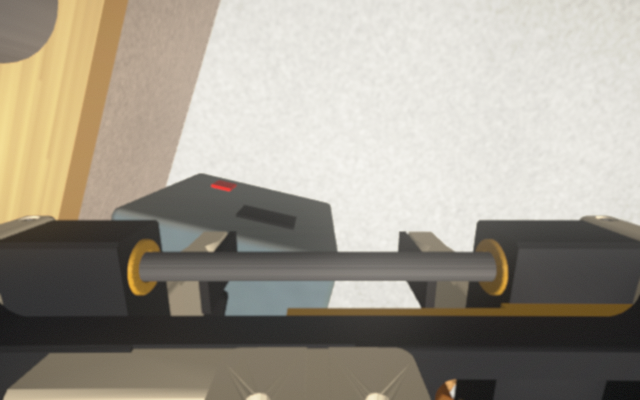

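>>> servo_tool(targets=[{"dx": 2, "dy": 2.5, "dz": 0, "spin": -0.04, "grip": 100}, {"dx": 4.5, "dy": 5.5, "dz": 0, "spin": -0.08, "grip": 100}, {"dx": 7, "dy": 8.5, "dz": 0, "spin": -0.12, "grip": 100}, {"dx": 9.5, "dy": 11.5, "dz": 0, "spin": -0.17, "grip": 100}, {"dx": 12, "dy": 14.5, "dz": 0, "spin": -0.22, "grip": 100}, {"dx": 14.5, "dy": 17.5, "dz": 0, "spin": -0.27, "grip": 100}, {"dx": 17.5, "dy": 20.5, "dz": -1, "spin": -0.31, "grip": 100}, {"dx": 20, "dy": 23.5, "dz": -2, "spin": -0.35, "grip": 100}, {"dx": 22.5, "dy": 25.5, "dz": -3, "spin": -0.37, "grip": 100}, {"dx": 24, "dy": 26, "dz": -3, "spin": -0.37, "grip": 100}])

```text
time_s: 2.78
tcp_pos: [0.4979, -0.3608, 0.1949]
eef_rot: [179.9, -0.1, -178.8]
contact_force: [-1.7, 0.4, -1.3]
gripper_width: 0.0879
```

```bash
python3 w.py w2 block_grip pad
```

```text
block_grip 0.86 [290.3, 128.7, 339.9, 192.6] 2201 312.4602453430259 160.66333484779645
pad 0.57 [267.0, 117.9, 358.2, 215.1] 5876 312.38529611980937 164.69503063308372
2.7833 [ 0.49789766 -0.36077985  0.19491642] [ 1.79906996e+02 -7.94605755e-02 -1.78791040e+02] [-1.67727512  0.38928371 -1.30448482] 0.08792487372305804
```

View pics/w2.png

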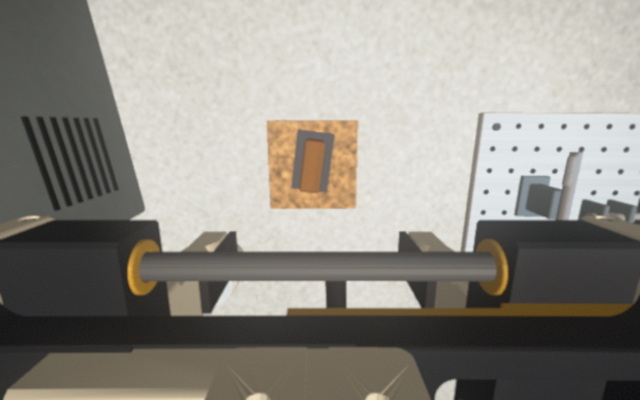

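```bash
python3 - <<'E'
from h import *; import pickle
cal,s,D=pickle.load(open('pics/w2.pkl','rb'))
im=cv2.imread('pics/w2.png')
cv2.imwrite('pics/v3.png',cv2.resize(im[110:220,250:375],None,fx=5,fy=5,interpolation=3))
f=lambda q,z:np.array([atz('wrist',p,z,cal)[:2] for p in q])
for n,q,z in [('sole',[(300,130),(334,135),(327,192),(293,188)],.016),('grip',[(306,139),(326,140),(321,192),(300,190)],.060),('pad',[(267,121),(357,121),(356,209),(270,208)],.004)]:
    W=f(q,z); e1=W[0]-W[3]; e2=W[1]-W[2]
    print(n,np.round(W,3).tolist(),W.mean(0),np.degrees(np.arctan2(e1[1],e1[0])),np.degrees(np.arctan2(e2[1],e2[0])))
m=D['block_grip']['mask']; print(cv2.minAreaRect(np.column_stack(np.nonzero(m))[:,::-1].astype(np.float32)))
E
```

```text
sole [[0.441, -0.381], [0.445, -0.345], [0.507, -0.35], [0.504, -0.388]] [ 0.47411602 -0.36594881] 173.35247156105547 174.79408444220823
grip [[0.448, -0.373], [0.448, -0.354], [0.498, -0.358], [0.496, -0.378]] [ 0.47242608 -0.36578187] 173.84743680670246 175.99817040568692
pad [[0.432, -0.418], [0.43, -0.319], [0.53, -0.315], [0.531, -0.416]] [ 0.48055708 -0.3669855 ] -179.07034508458585 -177.65424625936143
((311.82000732421875, 161.25997924804688), (37.90092468261719, 61.094024658203125), 8.13010311126709)
```

View pics/v3.png

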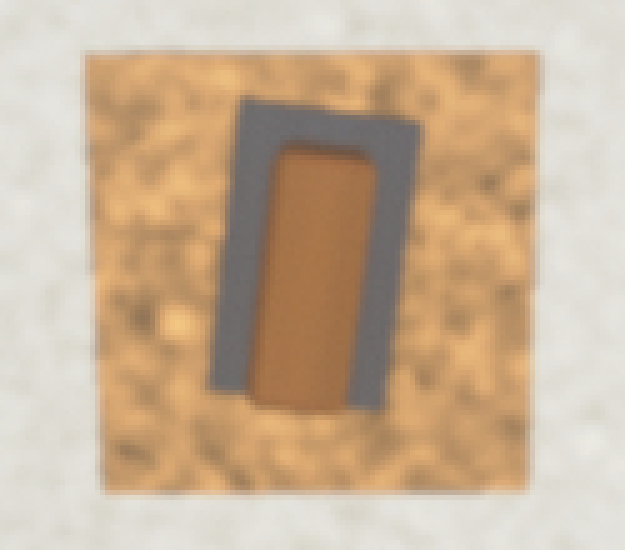

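>>> servo_tool(targets=[{"dx": -1.5, "dy": -0.5, "dz": -2, "spin": -0.06, "grip": 100}, {"dx": -2.5, "dy": -0.5, "dz": -5, "spin": -0.117, "grip": 90}, {"dx": -2.5, "dy": -0.5, "dz": -8, "spin": -0.117, "grip": 80}, {"dx": -2.5, "dy": -0.5, "dz": -11, "spin": -0.117, "grip": 70}, {"dx": -2.5, "dy": -0.5, "dz": -14, "spin": -0.117, "grip": 70}, {"dx": -2.5, "dy": -0.5, "dz": -16, "spin": -0.117, "grip": 70}, {"dx": -2.5, "dy": -0.5, "dz": -17.1, "spin": -0.117, "grip": 70}, {"dx": -2.5, "dy": -0.5, "dz": -17.1, "spin": -0.117, "grip": 70}, {"dx": -2.5, "dy": -0.5, "dz": -17.1, "spin": -0.117, "grip": 30}, {"dx": -2.5, "dy": -0.5, "dz": -17.1, "spin": -0.117, "grip": 10}], squeeze=30)

```text
time_s: 3.77
tcp_pos: [0.4723, -0.3703, 0.0272]
eef_rot: [-179.9, 0.1, 174.4]
contact_force: [-0.7, -0.5, 0.9]
gripper_width: 0.0531
```

>>> servo_tool(targets=[{"dx": 0, "dy": 0, "dz": 0, "spin": 0, "grip": 5}, {"dx": 0, "dy": 0, "dz": 0, "spin": 0, "grip": 0}, {"dx": 0, "dy": 0, "dz": 0, "spin": 0, "grip": 0}, {"dx": 0, "dy": 0, "dz": 0, "spin": 0, "grip": 0}, {"dx": 0, "dy": 0, "dz": 0, "spin": 0, "grip": 0}, {"dx": 0, "dy": 0, "dz": 0, "spin": 0, "grip": 0}, {"dx": 0, "dy": 0, "dz": 0, "spin": 0, "grip": 0}, {"dx": 0, "dy": 0, "dz": 0, "spin": 0, "grip": 0}, {"dx": 0, "dy": 0, "dz": 0, "spin": 0, "grip": 0}, {"dx": 0, "dy": 0, "dz": 0, "spin": 0, "grip": 0}])

```text
time_s: 4.6
tcp_pos: [0.4717, -0.3691, 0.026]
eef_rot: [180.0, 0.0, 174.4]
contact_force: [-0.8, 3.9, 5.6]
gripper_width: 0.0198
```

```bash
python3 -c "
from h import *
print(r.get_state())"
```

```text
{'time_s': 4.6, 'joints': array([-1.93704550e+01,  2.48525915e+01, -2.24305306e+01, -1.59677732e-02,
       -4.27024411e+01, -7.61704552e+01]), 'qd': array([-0.01217531,  0.08678592, -0.09821207, -0.02909372,  0.00822305,
        0.07095087]), 'joint_torque': array([-1.79226816e+00, -5.26591086e+01,  2.05839175e+01,  5.52726299e+00,
        6.17549568e-01,  1.54716260e-02]), 'tcp_pos': array([ 0.47168515, -0.36906599,  0.02599606]), 'eef_rot': array([1.79992932e+02, 1.66065035e-02, 1.74447356e+02]), 'contact_force': array([-0.82026361,  3.88566478,  5.64497316]), 'moment': array([ 1.5431748 ,  0.14679708, -0.00847008]), 'gripper_width': 0.019805915489463304}
```

>>> servo_tool(targets=[{"dx": 0, "dy": 0, "dz": 1, "spin": 0, "grip": 0}, {"dx": 0, "dy": 0, "dz": 3, "spin": 0, "grip": 0}, {"dx": 0, "dy": 0, "dz": 6, "spin": 0.04, "grip": 0}, {"dx": 0, "dy": 1, "dz": 9, "spin": 0.08, "grip": 0}, {"dx": 0, "dy": 2, "dz": 12, "spin": 0.115, "grip": 0}, {"dx": 0, "dy": 4, "dz": 15, "spin": 0.115, "grip": 0}, {"dx": 1, "dy": 7, "dz": 18, "spin": 0.115, "grip": 0}, {"dx": 3, "dy": 10, "dz": 18, "spin": 0.115, "grip": 0}, {"dx": 4.5, "dy": 13, "dz": 18, "spin": 0.115, "grip": 0}, {"dx": 5, "dy": 14, "dz": 18, "spin": 0.115, "grip": 0}])

```text
time_s: 5.43
tcp_pos: [0.5229, -0.2264, 0.2066]
eef_rot: [180.0, 0.1, -178.9]
contact_force: [-0.5, -0.6, -3.3]
gripper_width: 0.0197
```

```bash
python3 w.py w3 block_grip handle catch_paddle nest; python3 - <<'E'
from h import *; import pickle
t=lambda x,y:ray('top',(170+x/2.66,150+y/2.66)); s=lambda x,y:ray('side',(130+x/2.2,130+y/2.2))
print('handle',tri([t(440,136),s(422,112)])); print('paddle',tri([t(518,236),s(538,152)]))
# nest top corners in top view
W=np.array([atz('top',(170+x/2.66,150+y/2.66),.045) for x,y in [(257,161),(367,159),(367,211),(257,212)]]);print(W.round(3).tolist(),W.mean(0))
S=np.array([atz('side',(130+x/2.2,130+y/2.2),.045) for x,y in [(388,225),(428,251),(358,303),(316,289)]]);print(S.round(3).tolist(),S.mean(0))
print(r.get_state()['contact_force'])
E
```

```text
block_grip 0.75 [281.2, 181.5, 358.9, 306.8] 5528 317.39218523878435 231.41172214182345
handle 0.77 [482.3, 185.8, 566.0, 291.7] 1521 518.7659434582512 240.51084812623273
catch_paddle 0.64 [402.6, 118.2, 506.8, 202.8] 2119 436.3459178857952 165.33978291647003
nest 0.69 [545.7, 161.0, 639.6, 222.3] 4880 595.5424180327869 190.7563524590164
5.4333 [ 0.52294929 -0.22639713  0.20662145] [ 1.79972229e+02  1.18629074e-01 -1.78896040e+02] [-0.52638588 -0.58228802 -3.25062387] 0.019739646925353967
handle (array([ 0.56715368, -0.04441799,  0.15064569]), [np.float64(0.0020182813129084798), np.float64(0.002018281312908261)])
paddle (array([ 0.46500108, -0.13667161,  0.07987113]), [np.float64(0.002549913663301389), np.float64(0.0025499136633014403)])
[[0.551, 0.166, 0.045], [0.555, 0.037, 0.045], [0.495, 0.036, 0.045], [0.491, 0.163, 0.045]] [0.52307217 0.10058398 0.045     ]
[[0.548, 0.041, 0.045], [0.486, 0.043, 0.045], [0.498, 0.149, 0.045], [0.547, 0.163, 0.045]] [0.51975332 0.09890708 0.045     ]
[ 0.52748314  0.93386753 -2.43375592]
```

View pics/w3.png

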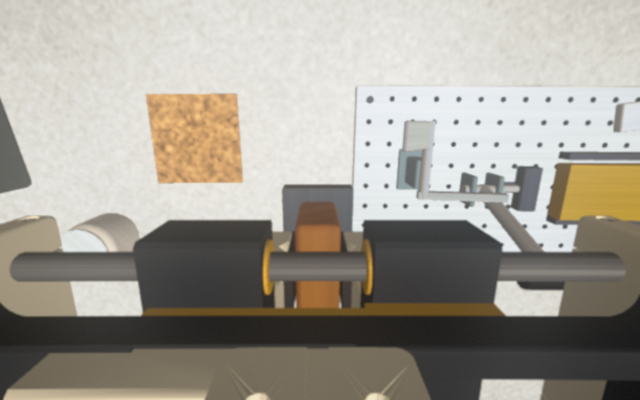

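```bash
python3 - <<'E'
from h import *; import pickle
cal,s,D=pickle.load(open('pics/w3.pkl','rb'))
f=lambda q,z:np.array([atz('wrist',p,z,cal)[:2] for p in q]).round(4).tolist()
print('nest -y corners',f([(563,163),(553,220)],.045)); print('pad',np.mean(f([(147,94),(238,93),(242,183),(157,184)],.004),0))
zs=s['tcp_pos'][2]-.022+.012
print('sole -x corners',f([(283,185),(352,185)],zs)); print('rib top -x end',f([(303,203),(336,203)],zs+.044))
print('plate corner',f([(357,86)],.012))
w=lambda p:ray('wrist',p,cal)
t=lambda x,y:ray('top',(170+x/2.66,150+y/2.66)); sd=lambda x,y:ray('side',(130+x/2.2,130+y/2.2))
print('paddle c',tri([t(518,236),w((419,136))]),tri([t(518,236),sd(538,152),w((419,136))]))
E
```

```text
nest -y corners [[0.4941, 0.0256], [0.5557, 0.0283]]
pad [ 0.48045 -0.3665 ]
sole -x corners [[0.4917, -0.2469], [0.491, -0.2086]]
rib top -x end [[0.4902, -0.2339], [0.49, -0.2201]]
plate corner [[0.4194, -0.1864]]
paddle c (array([ 0.46773236, -0.13558634,  0.07736553]), [np.float64(0.0004658199809822322), np.float64(0.00046581998098238177)]) (array([ 0.46612763, -0.13671644,  0.07956264]), [np.float64(0.0017255796300328864), np.float64(0.0034901256831892185), np.float64(0.002025349768854255)])
```

>>> servo_tool(targets=[{"dx": 0, "dy": 2, "dz": 1, "spin": 0, "grip": 0}, {"dx": 0, "dy": 5, "dz": 1, "spin": -0.02, "grip": 0}, {"dx": 0, "dy": 8.5, "dz": 1, "spin": -0.04, "grip": 0}, {"dx": 0, "dy": 12, "dz": 1, "spin": -0.06, "grip": 0}, {"dx": -0.2, "dy": 15.5, "dz": 1, "spin": -0.087, "grip": 0}, {"dx": -0.2, "dy": 19, "dz": 1, "spin": -0.087, "grip": 0}, {"dx": -0.2, "dy": 22.5, "dz": 0, "spin": -0.087, "grip": 0}, {"dx": -0.2, "dy": 25.5, "dz": -1, "spin": -0.087, "grip": 0}, {"dx": -0.2, "dy": 27.5, "dz": -2, "spin": -0.087, "grip": 0}, {"dx": -0.2, "dy": 28, "dz": -3, "spin": -0.087, "grip": 0}])

```text
time_s: 6.52
tcp_pos: [0.5196, 0.0523, 0.1752]
eef_rot: [180.0, 0.0, 176.1]
contact_force: [-0.1, -0.3, -3.1]
gripper_width: 0.02
```

>>> servo_tool(targets=[{"dx": 0, "dy": 0, "dz": -1, "spin": 0, "grip": 0}, {"dx": 0, "dy": 0, "dz": -2, "spin": 0, "grip": 0}, {"dx": 0, "dy": 0, "dz": -3, "spin": 0, "grip": 0}, {"dx": 0, "dy": 0, "dz": -4, "spin": 0, "grip": 0}, {"dx": 0, "dy": 0, "dz": -5, "spin": 0, "grip": 0}, {"dx": 0, "dy": 0, "dz": -6, "spin": 0, "grip": 0}, {"dx": 0, "dy": 0, "dz": -6.5, "spin": 0, "grip": 0}, {"dx": 0, "dy": 0, "dz": -7, "spin": 0, "grip": 0}, {"dx": 0, "dy": 0, "dz": -7.5, "spin": 0, "grip": 0}, {"dx": 0, "dy": 0, "dz": -7.5, "spin": 0, "grip": 0}])

```text
time_s: 7.35
tcp_pos: [0.5191, 0.0505, 0.0997]
eef_rot: [-180.0, -0.1, 176.0]
contact_force: [0.3, -0.4, -4.0]
gripper_width: 0.0203
```

```bash
python3 - <<'E'
from h import *
print(r.get_state())
a=r.capture('side'); t=r.capture('top')
A=cv2.resize(a[150:290,240:420],(720,560//2*2)); T=cv2.resize(t[160:270,240:400],(640,440))
cv2.imwrite('pics/v5.png',cv2.resize(np.vstack([cv2.resize(a[150:280,240:440],(800,520))[:300+220], ]),(800,520))); cv2.imwrite('pics/v5t.png',T); cv2.imwrite('pics/w5.png',r.capture('wrist'))
E
```

```text
{'time_s': 7.35, 'joints': array([ 2.71277249e+01,  1.32417391e+01, -2.81710707e+01, -1.38453384e-02,
       -4.86510345e+01, -1.21092544e+02]), 'qd': array([ 0.08281506, -0.72263343,  0.84302882,  0.22023209, -1.39781509,
       -0.01276656]), 'joint_torque': array([ 1.71571411e-02, -4.36235547e+01,  2.45925665e+01,  6.07710242e+00,
        2.06208327e-01,  1.51312091e-03]), 'tcp_pos': array([0.51910097, 0.050524  , 0.0996674 ]), 'eef_rot': array([-1.79975921e+02, -6.00350362e-02,  1.76026015e+02]), 'contact_force': array([ 0.33736248, -0.43022386, -3.99746936]), 'moment': array([-0.03154915,  0.03622043, -0.00024507]), 'gripper_width': 0.02028846106935576}
```

View pics/v5.png

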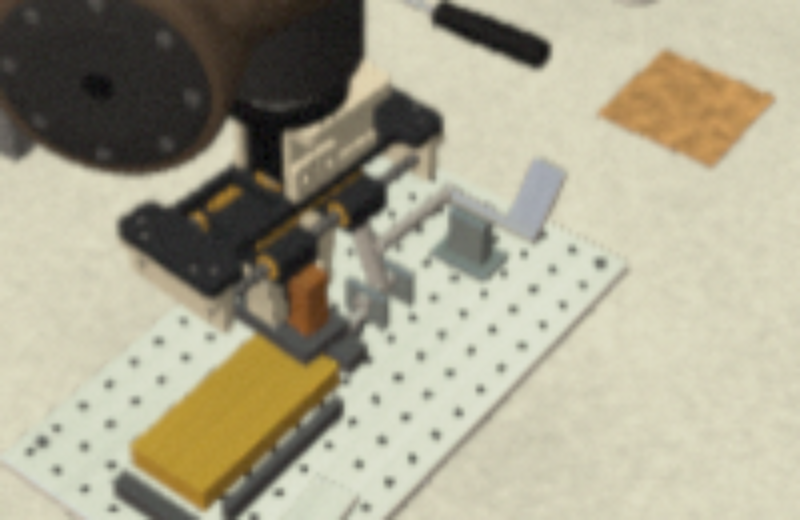

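>>> servo_tool(targets=[{"dx": 0, "dy": 0, "dz": -0.5, "spin": 0, "grip": 0}, {"dx": 0, "dy": 0, "dz": -1, "spin": 0, "grip": 0}, {"dx": 0, "dy": 0, "dz": -1.5, "spin": 0, "grip": 0}, {"dx": 0, "dy": 0, "dz": -2, "spin": 0, "grip": 0}, {"dx": 0, "dy": 0, "dz": -2.4, "spin": 0, "grip": 0}, {"dx": 0, "dy": 0, "dz": -2.7, "spin": 0, "grip": 0}, {"dx": 0, "dy": 0, "dz": -2.9, "spin": 0, "grip": 0}, {"dx": 0, "dy": 0, "dz": -3, "spin": 0, "grip": 0}, {"dx": 0, "dy": 0, "dz": -3, "spin": 0, "grip": 0}, {"dx": 0, "dy": 0, "dz": -3, "spin": 0, "grip": 0}])

```text
time_s: 8.33
tcp_pos: [0.5196, 0.0507, 0.0706]
eef_rot: [-180.0, 0.0, 176.0]
contact_force: [-0.4, -0.1, -3.7]
gripper_width: 0.0196
```

>>> servo_tool(targets=[{"dx": 0, "dy": 0, "dz": -0.1, "spin": 0, "grip": 0}, {"dx": 0, "dy": 0, "dz": -0.15, "spin": 0, "grip": 0}, {"dx": 0, "dy": 0, "dz": -0.2, "spin": 0, "grip": 0}, {"dx": 0, "dy": 0, "dz": -0.25, "spin": 0, "grip": 0}, {"dx": 0, "dy": 0, "dz": -0.3, "spin": 0, "grip": 0}, {"dx": 0, "dy": 0, "dz": -0.35, "spin": 0, "grip": 0}, {"dx": 0, "dy": 0, "dz": -0.4, "spin": 0, "grip": 0}, {"dx": 0, "dy": 0, "dz": -0.4, "spin": 0, "grip": 0}, {"dx": 0, "dy": 0, "dz": -0.4, "spin": 0, "grip": 0}, {"dx": 0, "dy": 0, "dz": -0.4, "spin": 0, "grip": 0}])

```text
time_s: 9.17
tcp_pos: [0.5195, 0.0506, 0.0666]
eef_rot: [-180.0, 0.0, 176.0]
contact_force: [-1.2, -0.6, -1.1]
gripper_width: 0.0197
```

```bash
python3 -c "
from h import *
s=r.get_state();print(s['tcp_pos'],s['contact_force'],s['moment'],s['eef_rot'])"
```

```text
[0.5194738  0.0506443  0.06664251] [-1.21774389 -0.6035879  -1.10350393] [ 0.04213329  0.2790706  -0.05103661] [-1.79999036e+02  1.58338536e-03  1.76038795e+02]
```

>>> servo_tool(targets=[{"dx": 0, "dy": 0, "dz": -0.1, "spin": 0, "grip": 0}, {"dx": 0, "dy": 0, "dz": -0.2, "spin": 0, "grip": 0}, {"dx": 0, "dy": 0, "dz": -0.3, "spin": 0, "grip": 0}, {"dx": 0, "dy": 0, "dz": -0.35, "spin": 0, "grip": 0}, {"dx": 0, "dy": 0, "dz": -0.35, "spin": 0, "grip": 0}, {"dx": 0, "dy": 0, "dz": -0.35, "spin": 0, "grip": 0}, {"dx": 0, "dy": 0, "dz": -0.35, "spin": 0, "grip": 0}, {"dx": 0, "dy": 0, "dz": -0.35, "spin": 0, "grip": 0}, {"dx": 0, "dy": 0, "dz": -0.35, "spin": 0, "grip": 0}, {"dx": 0, "dy": 0, "dz": -0.35, "spin": 0, "grip": 0}])

```text
time_s: 10.0
tcp_pos: [0.5195, 0.0506, 0.0631]
eef_rot: [180.0, 0.0, 176.0]
contact_force: [-0.9, 0.4, 2.2]
gripper_width: 0.0202
```

```bash
python3 -c "
from h import *
s=r.get_state();print(s['tcp_pos'],s['contact_force'],s['moment'],s['eef_rot'])"
```

```text
[0.5194957  0.05063067 0.06309486] [-0.86707584  0.43656225  2.15730883] [ 0.01867867  0.62963696 -0.00810302] [1.79998972e+02 2.79799229e-03 1.76033039e+02]
```

>>> servo_tool(targets=[{"dx": 0, "dy": 0.2, "dz": 0, "spin": 0, "grip": 0}, {"dx": 0, "dy": 0.5, "dz": 0, "spin": 0, "grip": 0}, {"dx": 0, "dy": 0.9, "dz": 0, "spin": 0, "grip": 0}, {"dx": 0, "dy": 1.3, "dz": 0, "spin": 0, "grip": 0}, {"dx": 0, "dy": 1.7, "dz": 0, "spin": 0, "grip": 0}, {"dx": 0, "dy": 2.1, "dz": 0, "spin": 0, "grip": 0}, {"dx": 0.03, "dy": 2.5, "dz": 0, "spin": 0.01, "grip": 0}, {"dx": 0.06, "dy": 2.9, "dz": 0, "spin": 0.02, "grip": 0}, {"dx": 0.1, "dy": 3.3, "dz": 0, "spin": 0.03, "grip": 0}, {"dx": 0.13, "dy": 3.7, "dz": 0, "spin": 0.04, "grip": 0}])

```text
time_s: 10.83
tcp_pos: [0.5208, 0.0881, 0.063]
eef_rot: [-180.0, -0.0, 178.4]
contact_force: [0.2, -3.6, 1.6]
gripper_width: 0.0198
```

```bash
python3 -c "
from h import *
s=r.get_state();print(s['tcp_pos'],s['contact_force'],s['moment'],s['eef_rot'])"
```

```text
[0.52076426 0.08808649 0.06302234] [ 0.22599819 -3.64322078  1.61748062] [-1.15767562  0.06201204  0.01741192] [-1.79996735e+02 -5.80972016e-03  1.78395654e+02]
```

>>> servo_tool(targets=[{"dx": 0.03, "dy": 0.4, "dz": 0, "spin": 0.01, "grip": 0}, {"dx": 0.06, "dy": 0.8, "dz": 0, "spin": 0.02, "grip": 0}, {"dx": 0.06, "dy": 1.2, "dz": 0, "spin": 0.03, "grip": 0}, {"dx": 0.05, "dy": 1.6, "dz": 0, "spin": 0.04, "grip": 0}, {"dx": 0.05, "dy": 2, "dz": 0, "spin": 0.045, "grip": 0}, {"dx": 0.04, "dy": 2.4, "dz": 0, "spin": 0.045, "grip": 0}, {"dx": 0.04, "dy": 2.8, "dz": 0, "spin": 0.045, "grip": 0}, {"dx": 0.03, "dy": 3.2, "dz": 0, "spin": 0.045, "grip": 0}, {"dx": 0.02, "dy": 3.6, "dz": 0, "spin": 0.045, "grip": 0}, {"dx": 0.01, "dy": 4, "dz": 0, "spin": 0.045, "grip": 0}])

```text
time_s: 11.67
tcp_pos: [0.5208, 0.128, 0.0631]
eef_rot: [-180.0, -0.0, -179.1]
contact_force: [-0.8, -2.6, 0.8]
gripper_width: 0.0198
```

>>> servo_tool(targets=[{"dx": 0, "dy": 0.4, "dz": 0, "spin": 0, "grip": 0}, {"dx": 0, "dy": 0.8, "dz": 0, "spin": 0, "grip": 0}, {"dx": -0.01, "dy": 1.2, "dz": 0, "spin": 0, "grip": 0}, {"dx": -0.02, "dy": 1.6, "dz": 0, "spin": 0, "grip": 0}, {"dx": -0.03, "dy": 2, "dz": 0, "spin": 0, "grip": 0}, {"dx": -0.03, "dy": 2.3, "dz": 0, "spin": 0, "grip": 0}, {"dx": -0.04, "dy": 2.4, "dz": 0, "spin": 0, "grip": 0}, {"dx": -0.04, "dy": 2.4, "dz": 0, "spin": 0, "grip": 0}, {"dx": -0.04, "dy": 2.4, "dz": 0, "spin": 0, "grip": 0}, {"dx": -0.04, "dy": 2.4, "dz": 0, "spin": 0, "grip": 0}])

```text
time_s: 12.5
tcp_pos: [0.5206, 0.1521, 0.0631]
eef_rot: [179.9, 0.0, -179.1]
contact_force: [-1.6, 1.8, 1.7]
gripper_width: 0.02
```

```bash
python3 - <<'E'
from h import *
s=r.get_state();print(s['tcp_pos'],s['contact_force'],s['moment'],s['eef_rot'])
a=r.capture('side');cv2.imwrite('pics/s6.png',a)
cv2.imwrite('pics/v6.png',cv2.resize(a[150:320,220:430],(790,640))[:600])
E
```

```text
[0.52056211 0.152144   0.06312089] [-1.611622    1.80081936  1.71293367] [0.52248511 0.54406361 0.02191209] [ 1.79949980e+02  2.35328386e-02 -1.79095779e+02]
```

View pics/v6.png

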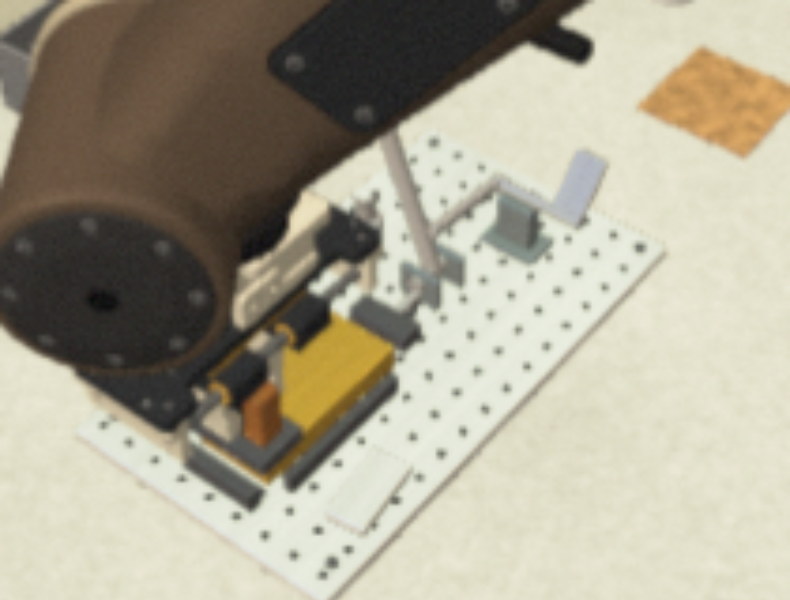

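>>> servo_tool(targets=[{"dx": 0, "dy": 0, "dz": 0.5, "spin": 0, "grip": 0}, {"dx": 0, "dy": 0, "dz": 2, "spin": 0, "grip": 0}, {"dx": 0, "dy": 0, "dz": 5, "spin": 0, "grip": 0}, {"dx": 0, "dy": 0, "dz": 8, "spin": 0, "grip": 0}, {"dx": 0, "dy": -1, "dz": 11, "spin": 0, "grip": 0}, {"dx": 0, "dy": -3, "dz": 13.5, "spin": 0, "grip": 0}, {"dx": 0, "dy": -6, "dz": 15, "spin": 0, "grip": 0}, {"dx": 0, "dy": -9.5, "dz": 15, "spin": 0, "grip": 0}, {"dx": 0, "dy": -13, "dz": 15, "spin": 0, "grip": 0}, {"dx": 0, "dy": -16.5, "dz": 15, "spin": 0, "grip": 0}])

```text
time_s: 13.38
tcp_pos: [0.5197, -0.0147, 0.2133]
eef_rot: [180.0, 0.0, -179.1]
contact_force: [0.4, 0.5, -2.7]
gripper_width: 0.0199
```

>>> servo_tool(targets=[{"dx": 0, "dy": -3.5, "dz": 0, "spin": 0, "grip": 0}, {"dx": 0, "dy": -7, "dz": 0, "spin": 0, "grip": 0}, {"dx": 0, "dy": -10.5, "dz": 0, "spin": 0, "grip": 0}, {"dx": 0, "dy": -14, "dz": 0, "spin": 0, "grip": 0}, {"dx": -0.5, "dy": -17.5, "dz": 0, "spin": 0, "grip": 0}, {"dx": -1.5, "dy": -21, "dz": 0, "spin": 0, "grip": 0}, {"dx": -2.5, "dy": -24.5, "dz": 0, "spin": 0, "grip": 0}, {"dx": -3.5, "dy": -28, "dz": -1, "spin": 0, "grip": 0}, {"dx": -4.2, "dy": -31, "dz": -3, "spin": 0, "grip": 0}, {"dx": -4.2, "dy": -33, "dz": -5, "spin": 0, "grip": 0}])

```text
time_s: 14.22
tcp_pos: [0.4768, -0.3458, 0.1629]
eef_rot: [-180.0, 0.0, -179.2]
contact_force: [0.1, 0.9, -4.1]
gripper_width: 0.0199
```

>>> servo_tool(targets=[{"dx": 0.1, "dy": -1.2, "dz": -2, "spin": 0, "grip": 0}, {"dx": 0.1, "dy": -2, "dz": -4.5, "spin": 0, "grip": 0}, {"dx": 0.1, "dy": -2.1, "dz": -7, "spin": 0, "grip": 0}, {"dx": 0.1, "dy": -2.1, "dz": -9.5, "spin": 0, "grip": 0}, {"dx": 0.1, "dy": -2.1, "dz": -11.5, "spin": 0, "grip": 0}, {"dx": 0.1, "dy": -2.1, "dz": -12.7, "spin": 0, "grip": 0}, {"dx": 0.1, "dy": -2.1, "dz": -13.2, "spin": 0, "grip": 0}, {"dx": 0.1, "dy": -2.1, "dz": -13.5, "spin": 0, "grip": 0}, {"dx": 0.1, "dy": -2.1, "dz": -13.6, "spin": 0, "grip": 0}, {"dx": 0.1, "dy": -2.1, "dz": -13.7, "spin": 0, "grip": 0}])

```text
time_s: 15.05
tcp_pos: [0.48, -0.3646, 0.0269]
eef_rot: [-180.0, 0.1, -179.1]
contact_force: [-0.6, -1.1, -3.0]
gripper_width: 0.0198
```

>>> servo_tool(targets=[{"dx": 0, "dy": 0, "dz": -0.05, "spin": 0, "grip": 0}, {"dx": 0, "dy": 0, "dz": -0.1, "spin": 0, "grip": 0}, {"dx": 0, "dy": 0, "dz": -0.1, "spin": 0, "grip": 0}, {"dx": 0, "dy": 0, "dz": -0.1, "spin": 0, "grip": 0}, {"dx": 0, "dy": 0, "dz": -0.1, "spin": 0, "grip": 0}, {"dx": 0, "dy": 0, "dz": -0.1, "spin": 0, "grip": 0}, {"dx": 0, "dy": 0, "dz": -0.1, "spin": 0, "grip": 0}, {"dx": 0, "dy": 0, "dz": -0.1, "spin": 0, "grip": 0}, {"dx": 0, "dy": 0, "dz": -0.1, "spin": 0, "grip": 0}, {"dx": 0, "dy": 0, "dz": -0.1, "spin": 0, "grip": 0}])

```text
time_s: 15.88
tcp_pos: [0.48, -0.3645, 0.026]
eef_rot: [-180.0, 0.1, -179.1]
contact_force: [-0.1, 3.1, 6.9]
gripper_width: 0.0199
```

>>> servo_tool(targets=[{"dx": 0, "dy": 0, "dz": 0.05, "spin": 0, "grip": 10}, {"dx": 0, "dy": 0, "dz": 0.05, "spin": 0, "grip": 40}, {"dx": 0, "dy": 0, "dz": 0.05, "spin": 0, "grip": 60}, {"dx": 0, "dy": 0, "dz": 0.05, "spin": 0, "grip": 60}, {"dx": 0, "dy": 0, "dz": 0.1, "spin": 0, "grip": 60}, {"dx": 0, "dy": 0, "dz": 1, "spin": 0, "grip": 60}, {"dx": 0, "dy": 0, "dz": 4, "spin": 0, "grip": 60}, {"dx": 0, "dy": 0, "dz": 8, "spin": 0, "grip": 60}, {"dx": 0, "dy": 0, "dz": 12, "spin": 0, "grip": 60}, {"dx": 0, "dy": 0, "dz": 15, "spin": 0, "grip": 60}])

```text
time_s: 16.72
tcp_pos: [0.48, -0.3649, 0.1793]
eef_rot: [-179.9, 0.1, -179.1]
contact_force: [0.9, 0.4, 0.6]
gripper_width: 0.0528
```

>>> servo_tool(targets=[{"dx": 0, "dy": 2, "dz": 1, "spin": 0, "grip": 30}, {"dx": 0.5, "dy": 5, "dz": 1, "spin": 0, "grip": 10}, {"dx": 1.5, "dy": 8, "dz": 1, "spin": 0, "grip": 0}, {"dx": 2, "dy": 11, "dz": 1, "spin": 0, "grip": 0}, {"dx": 2, "dy": 14, "dz": 1, "spin": 0, "grip": 0}, {"dx": 2, "dy": 17, "dz": 1, "spin": 0, "grip": 0}, {"dx": 2, "dy": 19, "dz": 1, "spin": 0, "grip": 0}, {"dx": 2, "dy": 20, "dz": 1, "spin": 0, "grip": 0}, {"dx": 2, "dy": 20, "dz": 1, "spin": 0, "grip": 0}, {"dx": 2, "dy": 20, "dz": 1, "spin": 0, "grip": 0}])

```text
time_s: 17.55
tcp_pos: [0.4997, -0.1642, 0.1857]
eef_rot: [-180.0, 0.0, -179.0]
contact_force: [-0.2, 0.1, -0.5]
gripper_width: 0.0006
```

```bash
python3 w.py w7 catch_paddle handle block_grip pad; python3 - <<'E'
from h import *
a=r.capture('side'); r.capture('top')
for c in ('side','top'):
  for n in ('block_grip','pad'):
    for d in r.cut_out(n,c)[:1]: print(c,n,round(d['p'],2),d['extent'])
w=cv2.imread('pics/w7.png')[60:240,:]; b=cv2.resize(a[130:230,290:450],(640,400))
cv2.imwrite('pics/v7.png',np.vstack([w,b]))
E
```

```text
catch_paddle 0.95 [332.2, 143.2, 447.2, 230.5] 1820 357.1582417582418 173.32197802197803
handle 0.56 [424.5, 208.0, 524.2, 318.0] 1218 474.91954022988506 292.7865353037767
block_grip 0.73 [88.2, 132.8, 159.5, 196.7] 3614 122.07969009407859 165.3162700608744
pad 0.74 [74.8, 114.3, 189.4, 206.3] 4731 141.5032762629465 154.79264426125556
17.55 [ 0.49967814 -0.16424193  0.1856717 ] [-1.79990594e+02  4.35330915e-02 -1.79017663e+02] [-0.24634494  0.11591084 -0.47523892] 0.0005741951153420152
side block_grip 0.91 [399.8, 159.4, 421.9, 184.5]
side pad 0.7 [387.9, 169.8, 432.3, 194.3]
top block_grip 0.66 [426.5, 231.7, 441.4, 245.2]
top pad 0.73 [416.8, 223.1, 446.6, 254.5]
```

View pics/v7.png

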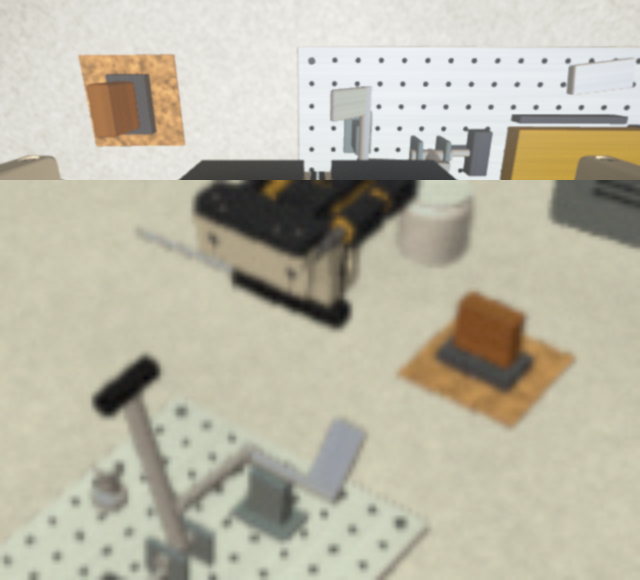

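```bash
python3 - <<'E'
from h import *; import pickle
cal,s,D=pickle.load(open('pics/w7.pkl','rb'))
for X in (.463,.467,.471):
  h=np.array([X,-.121,.062]); t=h+.048*np.array([0,-np.cos(.88),np.sin(.88)])
  q=np.array([t-[.013,0,0],h-[.013,0,0],h+[.013,0,0],t+[.013,0,0]])
  print(X,proj('wrist',q,cal).round(0).tolist(),(proj('side',q)-[290,130])@np.diag([4,4])+[0,180])
m=cv2.imread('pics/w7.png')[185:235,330:460]
w=lambda p:ray('wrist',p,cal); c3=pickle.load(open('pics/w3.pkl','rb'))[0]
print(tri([w((351,162)),ray('wrist',(419,136),c3)]), tri([w((351,162)),ray('wrist',(419,136),c3),ray('side',(290+337/4,130+(460-180)/4)),ray('top',(170+518/2.66,150+236/2.66))]))
E
```

```text
0.463 [[336.0, 143.0], [367.0, 141.0], [366.0, 170.0], [335.0, 176.0]] [[367.99436019 432.20684739]
 [337.87418083 498.42206494]
 [305.55947099 481.50775345]
 [335.18355849 415.83207258]]
0.467 [[335.0, 148.0], [367.0, 146.0], [365.0, 174.0], [334.0, 181.0]] [[362.90624534 429.6665143 ]
 [332.86309701 495.79862597]
 [300.6417464  478.93438325]
 [330.19047734 413.34156105]]
0.471 [[335.0, 154.0], [367.0, 150.0], [365.0, 179.0], [334.0, 186.0]] [[357.83282449 427.13389269]
 [327.866449   493.18293299]
 [295.73828292 476.36865598]
 [325.21191399 410.85864978]]
(array([ 0.46747013, -0.1364566 ,  0.07919047]), [np.float64(0.000714578886360689), np.float64(0.0007145788863606603)]) (array([ 0.46649915, -0.1363782 ,  0.07682593]), [np.float64(0.0005950885739512676), np.float64(0.0019471465506047468), np.float64(0.003444199271590651), np.float64(0.0010691412324050228)])
```

>>> servo_tool(targets=[{"dx": -1, "dy": 0.2, "dz": 0, "spin": 0, "grip": 0}, {"dx": -2.5, "dy": 0.6, "dz": -1, "spin": 0, "grip": 0}, {"dx": -3.6, "dy": 0.6, "dz": -3, "spin": 0, "grip": 0}, {"dx": -3.6, "dy": 0.6, "dz": -5, "spin": 0, "grip": 0}, {"dx": -3.6, "dy": 0.6, "dz": -7, "spin": 0, "grip": 0}, {"dx": -3.6, "dy": 0.6, "dz": -8, "spin": 0, "grip": 0}, {"dx": -3.6, "dy": 0.6, "dz": -8.5, "spin": 0, "grip": 0}, {"dx": -3.6, "dy": 0.6, "dz": -9, "spin": 0, "grip": 0}, {"dx": -3.6, "dy": 0.6, "dz": -9.5, "spin": 0, "grip": 0}, {"dx": -3.6, "dy": 0.6, "dz": -10, "spin": 0, "grip": 0}])

```text
time_s: 18.93
tcp_pos: [0.4628, -0.1628, 0.0879]
eef_rot: [-179.6, -0.2, -178.9]
contact_force: [-12.5, -38.7, 30.6]
gripper_width: 0.0006
```

>>> servo_tool(targets=[{"dx": 0, "dy": 0, "dz": -0.3, "spin": 0, "grip": 0}, {"dx": 0, "dy": 0, "dz": -0.6, "spin": 0, "grip": 0}, {"dx": 0, "dy": 0, "dz": -0.9, "spin": 0, "grip": 0}, {"dx": 0, "dy": 0, "dz": -1.2, "spin": 0, "grip": 0}, {"dx": 0, "dy": 0, "dz": -1.4, "spin": 0, "grip": 0}, {"dx": 0, "dy": 0, "dz": -1.6, "spin": 0, "grip": 0}, {"dx": 0, "dy": 0, "dz": -1.8, "spin": 0, "grip": 0}, {"dx": 0, "dy": 0, "dz": -2, "spin": 0, "grip": 0}, {"dx": 0, "dy": 0, "dz": -2, "spin": 0, "grip": 0}, {"dx": 0, "dy": 0, "dz": -2, "spin": 0, "grip": 0}])

```text
time_s: 19.77
tcp_pos: [0.4638, -0.1596, 0.0661]
eef_rot: [-180.0, 0.1, -179.2]
contact_force: [-0.8, -2.2, 2.5]
gripper_width: 0.0006
```

```bash
python3 - <<'E'
from h import *
print(r.get_state()['contact_force'])
a=r.capture('side'); cv2.imwrite('pics/v8.png',cv2.resize(a[150:230,300:420],(720,480),interpolation=3))
E
```

```text
[-0.77126852 -2.23537866  2.51123196]
```

View pics/v8.png

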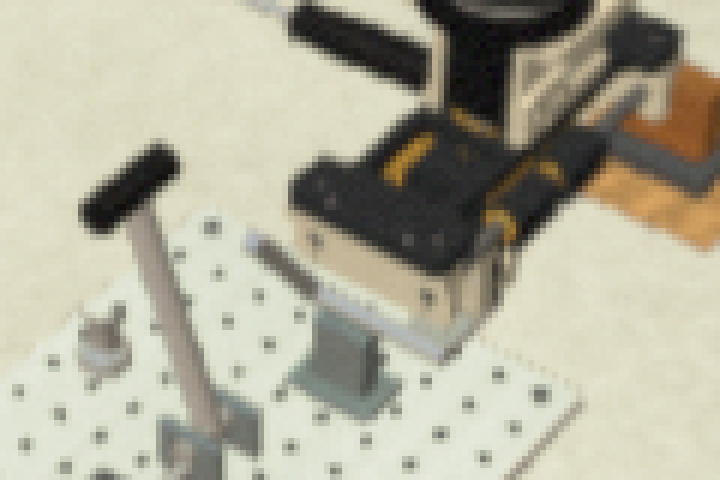

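>>> servo_tool(targets=[{"dx": 0, "dy": 0, "dz": -0.1, "spin": 0, "grip": 0}, {"dx": 0, "dy": 0, "dz": -0.2, "spin": 0, "grip": 0}, {"dx": 0, "dy": 0, "dz": -0.25, "spin": 0, "grip": 0}, {"dx": 0, "dy": 0, "dz": -0.3, "spin": 0, "grip": 0}, {"dx": 0, "dy": 0, "dz": -0.35, "spin": 0, "grip": 0}, {"dx": 0, "dy": 0, "dz": -0.4, "spin": 0, "grip": 0}, {"dx": 0, "dy": 0, "dz": -0.4, "spin": 0, "grip": 0}, {"dx": 0, "dy": 0, "dz": -0.4, "spin": 0, "grip": 0}, {"dx": 0, "dy": 0, "dz": -0.4, "spin": 0, "grip": 0}, {"dx": 0, "dy": 0, "dz": -0.4, "spin": 0, "grip": 0}])

```text
time_s: 20.65
tcp_pos: [0.4635, -0.1582, 0.061]
eef_rot: [180.0, 0.0, -179.1]
contact_force: [0.5, 0.2, 2.1]
gripper_width: 0.0007
```

>>> servo_tool(targets=[{"dx": 0, "dy": 0, "dz": -0.05, "spin": 0, "grip": 0}, {"dx": 0, "dy": 0, "dz": -0.1, "spin": 0, "grip": 0}, {"dx": 0, "dy": 0, "dz": -0.15, "spin": 0, "grip": 0}, {"dx": 0, "dy": 0, "dz": -0.2, "spin": 0, "grip": 0}, {"dx": 0, "dy": 0, "dz": -0.25, "spin": 0, "grip": 0}, {"dx": 0, "dy": 0, "dz": -0.25, "spin": 0, "grip": 0}, {"dx": 0, "dy": 0, "dz": -0.25, "spin": 0, "grip": 0}, {"dx": 0, "dy": 0, "dz": -0.25, "spin": 0, "grip": 0}, {"dx": 0, "dy": 0, "dz": -0.25, "spin": 0, "grip": 0}, {"dx": 0, "dy": 0, "dz": -0.25, "spin": 0, "grip": 0}])

```text
time_s: 21.48
tcp_pos: [0.4637, -0.1583, 0.0593]
eef_rot: [-180.0, 0.0, -179.1]
contact_force: [-1.9, 2.8, 12.5]
gripper_width: 0.0002
```

>>> servo_tool(targets=[{"dx": 0, "dy": 0, "dz": 1, "spin": 0, "grip": 0}, {"dx": 0, "dy": 0, "dz": 4, "spin": 0, "grip": 0}, {"dx": 0, "dy": 0, "dz": 7.5, "spin": 0.05, "grip": 0}, {"dx": 0, "dy": 0, "dz": 11, "spin": 0.15, "grip": 0}, {"dx": 0, "dy": 0, "dz": 14, "spin": 0.27, "grip": 0}, {"dx": 0, "dy": 0, "dz": 16.5, "spin": 0.39, "grip": 0}, {"dx": 1, "dy": 1, "dz": 18, "spin": 0.51, "grip": 20}, {"dx": 3, "dy": 3, "dz": 18, "spin": 0.63, "grip": 40}, {"dx": 5, "dy": 5, "dz": 18, "spin": 0.75, "grip": 60}, {"dx": 7, "dy": 7, "dz": 18, "spin": 0.87, "grip": 75}])

```text
time_s: 22.32
tcp_pos: [0.5332, -0.0878, 0.2385]
eef_rot: [180.0, -0.0, -129.0]
contact_force: [0.3, -0.5, -0.4]
gripper_width: 0.0218
```

>>> servo_tool(targets=[{"dx": 2, "dy": 2, "dz": 0, "spin": 0.12, "grip": 75}, {"dx": 3.3, "dy": 4.4, "dz": 0, "spin": 0.24, "grip": 75}, {"dx": 3.3, "dy": 6.4, "dz": 0, "spin": 0.36, "grip": 75}, {"dx": 3.3, "dy": 7.4, "dz": 0, "spin": 0.48, "grip": 75}, {"dx": 3.3, "dy": 7.4, "dz": 0, "spin": 0.6, "grip": 75}, {"dx": 3.3, "dy": 7.4, "dz": 0, "spin": 0.7, "grip": 75}, {"dx": 3.3, "dy": 7.4, "dz": 0, "spin": 0.7, "grip": 75}, {"dx": 3.3, "dy": 7.4, "dz": 0, "spin": 0.7, "grip": 75}, {"dx": 3.3, "dy": 7.4, "dz": 0, "spin": 0.7, "grip": 75}, {"dx": 3.3, "dy": 7.4, "dz": 0, "spin": 0.7, "grip": 75}])

```text
time_s: 23.15
tcp_pos: [0.5662, -0.0146, 0.2383]
eef_rot: [180.0, -0.0, -89.3]
contact_force: [0.7, -0.0, -0.2]
gripper_width: 0.0655
```

```bash
python3 w.py w9 handle catch_paddle; python3 - <<'E'
from h import *
a=r.capture('side')
w=cv2.imread('pics/w9.png'); b=cv2.resize(a[140:230,300:444],(640,400))
cv2.imwrite('pics/v9.png',np.hstack([w[100:320,160:480],cv2.resize(b,(352,220))])); 
E
```

```text
handle 0.75 [305.4, 136.4, 360.6, 202.1] 1822 321.48243688254666 165.7277716794731
catch_paddle 0.64 [355.4, 31.1, 432.6, 118.4] 2275 400.7665934065934 72.10373626373627
23.15 [ 0.5662004  -0.0146216   0.23834156] [ 1.79965532e+02 -4.11543074e-03 -8.93012207e+01] [ 0.67136259 -0.0019212  -0.15329711] 0.06547376718608927
```

View pics/v9.png

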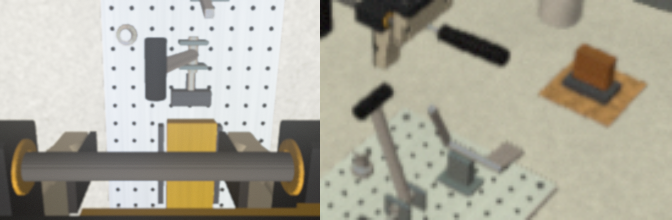

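```bash
python3 - <<'E'
from h import *; import pickle
cal,s,D=pickle.load(open('pics/w9.pkl','rb'))
print([atz('wrist',p,.152,cal).round(4).tolist() for p in [(316,169),(305,138),(327,138),(305,200),(327,200)]])
E
```

```text
[[0.5685, -0.0458, 0.152], [0.5773, -0.0699, 0.152], [0.5602, -0.0701, 0.152], [0.5772, -0.0203, 0.152], [0.5592, -0.0205, 0.152]]
```

>>> servo_tool(targets=[{"dx": 0.2, "dy": -0.7, "dz": -1, "spin": 0, "grip": 75}, {"dx": 0.2, "dy": -1.4, "dz": -3, "spin": 0, "grip": 75}, {"dx": 0.2, "dy": -1.4, "dz": -5, "spin": 0, "grip": 75}, {"dx": 0.2, "dy": -1.4, "dz": -7, "spin": 0, "grip": 75}, {"dx": 0.2, "dy": -1.4, "dz": -9, "spin": 0, "grip": 75}, {"dx": 0.2, "dy": -1.4, "dz": -10, "spin": 0, "grip": 75}, {"dx": 0.2, "dy": -1.4, "dz": -10.4, "spin": 0, "grip": 75}, {"dx": 0.2, "dy": -1.4, "dz": -10.4, "spin": 0, "grip": 75}, {"dx": 0.2, "dy": -1.4, "dz": -10.4, "spin": 0, "grip": 40}, {"dx": 0.2, "dy": -1.4, "dz": -10.4, "spin": 0, "grip": 20}], squeeze=25)

```text
time_s: 24.18
tcp_pos: [0.5693, -0.0283, 0.1357]
eef_rot: [-179.9, 0.0, -89.1]
contact_force: [0.4, -0.1, 1.4]
gripper_width: 0.0573
```

>>> servo_tool(targets=[{"dx": 0, "dy": 0, "dz": 0, "spin": 0, "grip": 10}, {"dx": 0, "dy": 0, "dz": 0, "spin": 0, "grip": 0}, {"dx": 0, "dy": 0, "dz": 0, "spin": 0, "grip": 0}, {"dx": 0, "dy": 0, "dz": 0, "spin": 0, "grip": 0}, {"dx": 0, "dy": 0, "dz": 0, "spin": 0, "grip": 0}, {"dx": 0, "dy": 0, "dz": 0, "spin": 0, "grip": 0}, {"dx": 0, "dy": 0, "dz": 0, "spin": 0, "grip": 0}, {"dx": 0, "dy": 0, "dz": 0, "spin": 0, "grip": 0}, {"dx": 0, "dy": 0, "dz": 0, "spin": 0, "grip": 0}, {"dx": 0, "dy": 0, "dz": 0, "spin": 0, "grip": 0}])

```text
time_s: 25.02
tcp_pos: [0.5681, -0.0284, 0.1346]
eef_rot: [180.0, -0.0, -89.1]
contact_force: [-3.9, 1.0, 3.8]
gripper_width: 0.0171
```

>>> servo_tool(targets=[{"dx": -0.4, "dy": 0, "dz": 0, "spin": 0, "grip": 0}, {"dx": -1, "dy": 0, "dz": 0.2, "spin": 0, "grip": 0}, {"dx": -1.8, "dy": 0, "dz": 0.35, "spin": 0, "grip": 0}, {"dx": -2.6, "dy": 0, "dz": 0.45, "spin": 0, "grip": 0}, {"dx": -3.4, "dy": -0.05, "dz": 0.5, "spin": 0, "grip": 0}, {"dx": -4.2, "dy": -0.05, "dz": 0.5, "spin": 0, "grip": 0}, {"dx": -5, "dy": -0.1, "dz": 0.5, "spin": 0, "grip": 0}, {"dx": -5.8, "dy": -0.1, "dz": 0.4, "spin": 0, "grip": 0}, {"dx": -6.6, "dy": -0.1, "dz": 0.3, "spin": 0, "grip": 0}, {"dx": -7.4, "dy": -0.15, "dz": 0.15, "spin": 0, "grip": 0}], squeeze=35)

```text
time_s: 25.85
tcp_pos: [0.4992, -0.0289, 0.1387]
eef_rot: [-179.4, 0.1, -89.0]
contact_force: [7.8, 2.6, 3.7]
gripper_width: 0.0171
```

>>> servo_tool(targets=[{"dx": -0.4, "dy": 0, "dz": -0.1, "spin": 0, "grip": 0}, {"dx": -0.8, "dy": 0, "dz": -0.25, "spin": 0, "grip": 0}, {"dx": -1.2, "dy": 0, "dz": -0.4, "spin": 0, "grip": 0}, {"dx": -1.6, "dy": 0, "dz": -0.5, "spin": 0, "grip": 0}, {"dx": -2, "dy": 0, "dz": -0.65, "spin": 0, "grip": 0}, {"dx": -2.3, "dy": 0, "dz": -0.8, "spin": 0, "grip": 0}, {"dx": -2.3, "dy": 0, "dz": -0.8, "spin": 0, "grip": 0}, {"dx": -2.3, "dy": 0, "dz": -0.8, "spin": 0, "grip": 0}, {"dx": -2.3, "dy": 0, "dz": -0.8, "spin": 0, "grip": 0}, {"dx": -2.3, "dy": 0, "dz": -0.8, "spin": 0, "grip": 0}])

```text
time_s: 26.68
tcp_pos: [0.4759, -0.0288, 0.1304]
eef_rot: [-179.5, 0.1, -89.0]
contact_force: [5.0, 0.6, 7.3]
gripper_width: 0.0171
```

```bash
python3 w.py w10; python3 - <<'E'
from h import *
a=r.capture('side')
w=cv2.imread('pics/w10.png')
cv2.imwrite('pics/v10.png',np.hstack([cv2.resize(w[100:320,160:480],(400,275)),cv2.resize(a[130:240,290:450],(400,275))])); 
E
```

```text
26.6833 [ 0.47593346 -0.0287811   0.13039213] [-1.79457705e+02  8.21363926e-02 -8.90397553e+01] [5.01417356 0.56924208 7.27652995] 0.01709787606017372
```

View pics/v10.png

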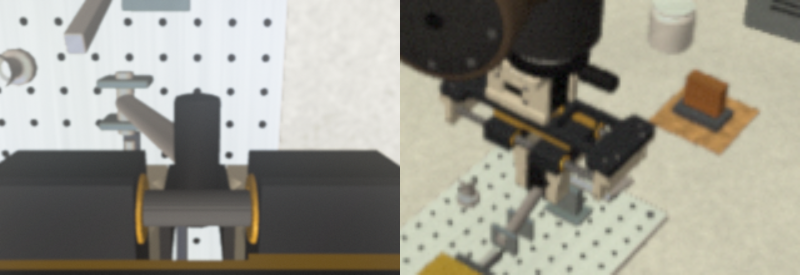

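>>> servo_tool(targets=[{"dx": -0.1, "dy": 0, "dz": -0.05, "spin": 0, "grip": 0}, {"dx": -0.2, "dy": 0, "dz": -0.1, "spin": 0, "grip": 0}, {"dx": -0.3, "dy": 0, "dz": -0.15, "spin": 0, "grip": 0}, {"dx": -0.4, "dy": 0, "dz": -0.2, "spin": 0, "grip": 0}, {"dx": -0.5, "dy": 0, "dz": -0.25, "spin": 0, "grip": 0}, {"dx": -0.6, "dy": 0, "dz": -0.25, "spin": 0, "grip": 0}, {"dx": -0.6, "dy": 0, "dz": -0.25, "spin": 0, "grip": 0}, {"dx": -0.6, "dy": 0, "dz": -0.25, "spin": 0, "grip": 0}, {"dx": -0.6, "dy": 0, "dz": -0.25, "spin": 0, "grip": 0}, {"dx": -0.6, "dy": 0, "dz": -0.25, "spin": 0, "grip": 0}])

```text
time_s: 27.62
tcp_pos: [0.4708, -0.0288, 0.1278]
eef_rot: [-179.4, 0.1, -89.0]
contact_force: [9.7, -1.2, 2.3]
gripper_width: 0.017
```

>>> servo_tool(targets=[{"dx": -0.1, "dy": 0, "dz": 0, "spin": 0, "grip": 0}, {"dx": -0.2, "dy": 0, "dz": 0, "spin": 0, "grip": 0}, {"dx": -0.25, "dy": 0, "dz": 0, "spin": 0, "grip": 0}, {"dx": -0.25, "dy": 0, "dz": 0, "spin": 0, "grip": 0}, {"dx": -0.25, "dy": 0, "dz": 0, "spin": 0, "grip": 0}, {"dx": -0.25, "dy": 0, "dz": 0, "spin": 0, "grip": 0}, {"dx": -0.25, "dy": 0, "dz": 0, "spin": 0, "grip": 0}, {"dx": -0.25, "dy": 0, "dz": 0, "spin": 0, "grip": 0}, {"dx": -0.25, "dy": 0, "dz": 0, "spin": 0, "grip": 0}, {"dx": -0.25, "dy": 0, "dz": 0, "spin": 0, "grip": 0}])

```text
time_s: 28.45
tcp_pos: [0.4708, -0.0286, 0.128]
eef_rot: [-179.1, 0.1, -89.0]
contact_force: [21.2, -4.8, -7.4]
gripper_width: 0.017
```

```bash
python3 w.py w11 handle catch_paddle; python3 - <<'E'
from h import *
import pickle
cal,s,D=pickle.load(open('pics/w11.pkl','rb'))
print(proj('wrist',np.array([[.4696,-.0705,.152],[.4606,-.0705,.1446],[.4786,-.0705,.1446]]),cal).round(0).tolist())
w=cv2.imread('pics/w11.png'); a=r.capture('side');r.capture('top')
for n in ('block_grip','catch_paddle','handle','pad'):
  for c in ('side','top'):
    for d in r.cut_out(n,c)[:1]: print(c,n,round(d['p'],2),d['extent'])
cv2.imwrite('pics/v11.png',np.hstack([cv2.resize(w[80:280,200:440],(480,400)),cv2.resize(a[130:240,290:402],(400,400))])[:,:800])
E
```

```text
handle 0.72 [246.8, 174.4, 339.6, 253.9] 4050 304.902962962963 207.95753086419754
catch_paddle 0.78 [201.0, 4.9, 347.4, 140.3] 5593 292.24477024852496 70.7732880386197
28.45 [ 0.47075054 -0.02857368  0.12800396] [-1.79144612e+02  9.32493400e-02 -8.90110698e+01] [21.17155586 -4.79732929 -7.36680502] 0.017002125463943522
[[323.0, 182.0], [342.0, 179.0], [304.0, 178.0]]
side block_grip 0.82 [396.9, 159.8, 423.9, 182.9]
top block_grip 0.63 [421.9, 225.3, 441.2, 247.1]
side catch_paddle 0.62 [361.8, 202.0, 381.6, 208.2]
top catch_paddle 0.57 [361.2, 234.9, 373.2, 246.7]
side handle 0.5 [332.8, 200.2, 351.7, 223.8]
top handle 0.56 [204.2, 157.7, 231.9, 185.2]
side pad 0.72 [240.9, 190.6, 396.9, 311.0]
top pad 0.74 [414.9, 220.5, 442.7, 251.9]
```

```bash
python3 -c "
from h import *
s=r.get_state();print(s['tcp_pos'],s['contact_force'],s['gripper_width']);print(r.close_job())"
```

```text
[ 0.47070725 -0.02858508  0.12797533] [21.11888187 -5.10758292 -8.51592742] 0.0167617476272385
the job is handed in; nothing more can be done
None
```

I finished the job in the order asked and handed it in at about 29 s, with the lever held at its stop. The hand-in reports no verdict.

- **Rubbing:** I made one stroke along the bar at about 5 N with a flat sole. The sole reached about 5 mm past each end, and the bar went down about 4 mm of its 10 mm. I started the block about 5° off square, and about 4 mm towards the robot, so the gripper would clear the lever. I straightened it during the stroke.
- **Block:** it stands on its cork pad, seen upright in the side and wrist pictures after release.
- **Catch:** the paddle is pressed down to its stop, where the force rose to 12 N. A later side picture shows the tongue raised clear of the lever. When the fingers first met the paddle's tip, the tool force briefly reached about 50 N. It dropped to about 3 N as the catch turned, and the wrist stayed well under 120 N. My notes assume that touch was with the fingertips, not the gripper's body.
- **Lever:** it is gripped at the crossbar and pulled until it stopped. Asking for 2.5 mm more moved nothing and raised the force from 10 to 21 N. The tool ended at x = 0.471 m, where I expected about 0.470 m at the stop.

I could not view the last picture because the viewer's limit was reached, so the final lever check rests on position, force and grip width. In the last detections the arm partly hid the scene, and those of the handle in the top view and the pad in the side view landed in clearly wrong places. I disregarded them. I did not check the bystanders one by one.

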